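Set the lamp stand's post to its ring and lock the cam lever

TASK

One of the two small tripod lamp stands still has no lamp on it and its cam lever is open. Grip its post, press it down against its spring until the middle of its three rings is level with the top rim of the collar, and while you keep the post there swing the cam lever round against its closed stop; set the ring before you move the lever. Finish still gripping the post, with the ring at the rim and the lever shut, because the lamp is to be put on next, and leave the other goods on the table where they are.

Things in the scene. Friction and masses are not known exactly. Their poses are not given: they have to be found in the camera images.
- stand: The lamp stand to be set, left or right: dark steel tripod, feet screwed to the table on a circle of 106 mm radius, upright outer tube, black collar 44 mm across. Fixed. Origin on the table on the post's axis, z up. In this frame the lever's fin points at -1.3 rad when open and at -0.3 rad when closed (counterclockwise from x, seen from above).
- rim (a point): Centre of the collar's top rim (thin aluminium lip, 34 mm across), on the post's axis, 156 mm above the table. Fixed to the stand, same axes.
- post: Round steel tube, 25 mm across, upright, sliding through the collar, free to turn about its axis. Three dark rings 3 mm high go round it, 18 mm apart; at the start all stand above the rim. Origin on the axis at the middle ring, z up. The tube reaches 42 mm above this ring, then a brass spigot 16 mm across and 12 mm high. A spring pushes it up: pressing the ring to the rim takes about 8 N.
- post_top (a point): Centre of the top face of the spigot, 54 mm above the middle ring.
- post_height (a joint): Height of the middle ring above the collar's rim in m, 0 = level, positive = ring above the rim; range -0.030 to 0.064, at the start 0.038 to 0.062. Let go at 0 with the lever open, the post springs up again by some 30 mm.
- cam_lever (a joint): Angle of the cam lever in rad: 0 = open, 1.0 = closed against its stop, growing counterclockwise seen from above; 0 to 0.2 at the start. It turns about the post's own axis, so a finger of the hand that grips the post just above the collar pushes it round when the hand turns. It stays where left, takes up to about 0.15 N m, and as it closes a cam in the collar clamps the post.
- fin (a point): Point on the lever's fin, 40 mm from the post's axis and 20 mm above the rim. The aluminium lever is a ring in the collar with one upright radial fin, 7 mm thick, that reaches from 19 mm to 60 mm out from the post's axis and up to 32 mm above the rim. Nothing else stands higher than the rim round the post.
- lit_stand: The twin stand, already set and locked, with a lamp head on it (150 mm wide, top 320 mm above the table). Fixed; leave it alone. Origin on the table under its post.
- lamp_head: Loose LED lamp head, grey, 150 x 135 x 45 mm, lying on its cooling fins, face up; origin on the table under its socket's mouth. Leave alone.
- wheel_trim: Loose domed chrome wheel trim, 130 mm across, 30 mm high. Origin under its centre. Leave alone.
- bulb_carton: Loose cardboard carton 70 x 50 x 40 mm. Origin under its centre. Leave alone.
- screw_jar: Loose small jar, 48 mm across, 58 mm high, between the feet of the stand to be set. Origin under its centre. Leave alone.
- grommet: Loose rubber grommet, 48 mm across, 16 mm high, between the feet of the stand to be set. Origin under its centre. Leave alone.
- grease_tin: Loose steel tin, 64 mm across, 55 mm high. Origin under its centre. Leave alone.
- spanner: Loose open-ended spanner lying flat. Leave alone.

How it is judged:
By the outcome, as a careful person would: the job done as asked, in the order asked, and still so for the second after the job is handed in, while the arm keeps its last pose, push and grip.
It also fails if it takes over 40 s, if anything falls off the work surface, if the arm or the gripper's body presses on something with over 40 N, if the wrist force passes 120 N, or if a joint passes its speed limit or range.

ROBOT

A 6-joint arm with a two-finger parallel gripper is mounted at the origin on the work surface. World frame = base frame: x ahead of the robot, y to its left, z up, the work surface at z = 0. Lengths are in mm, angles in rad, forces in N, time in s.
With the tool pointing down it reaches from about 350 to 875 mm from the base axis. Payload 4.2 kg.
Tool frame: the origin (TCP) lies midway between the tips of the shut fingers; the grasp point (between the pads) lies 19 mm behind it; y points along the fingers, x is the direction in which the jaws open and shut, and the axes are right-handed (so a half turn about y gives the same grasp; the last joint's range is limited). The gripper opens to 85 mm and grips with 20 to 120 N. Pads are 22 mm wide; open, the fingers measure 114 mm over their backs; the gripper's body (76 mm by 85 mm) begins 54 mm behind the grasp point. The pads swing forward as they close: fully open they stand 13 mm farther back than shut.
Start: joints at [-0.99, 0.385, 0.008, 0, -1.194, -0.259], TCP at [197.687, -592.89, 231.312] pointing down, gripper open.
Joint ranges: [-3.14, 3.14], [-1.21, 2.06], [-1.07, 1.41], [-3.16, 2.05], [-2.99, -0.16], [-3.1, 3.1]. Speed limits (rad/s): [2.79, 2.79, 3.14, 3.14, 3.14, 3.14].

INTERFACE

Orientations are given as a unit quaternion [x, y, z, w].
In Python, from bench import read_state, get_image, job_done gives the robot as it stands.
- The arm moves only by the tool play_rows, never from a script. Its argument "series" is a list of rows, each a list of 7 numbers: the shift along the tool's x, y, z in m, then the turn, a rotation vector about the tool's x, y, z in rad, then the finger opening in m, from 0 to 0.0854. In form: [[x, y, z, wx, wy, wz, claw], ...]. A call has 1 to 10 rows; each row shifts and turns the pose as measured when the row begins, along the tool's axes as they then stand; what a row does not reach is not made up. A row lasts 1/10 s, in which the tool goes at most 50 mm and 8.59 degrees, less where a joint would pass 70% of its speed; a pose out of reach is approached as far as the arm can. A call with a gripper value outside its range is refused whole. The fingers move at their own pace and stop on an object; the grip force is fixed at half the most. Time passes only in rows, so rows that do not move let the fingers close. It gives the time, the measured TCP pose, the force and the opening at its end, in the units of the state.
- read_state(): the state, without advancing time (a new reading comes with each control period).
- get_image(name): name is "side" or "top" or "wrist"; returns a dict with "color" (400x640x3 uint8, red, green, blue), "intrinsics" (3x3 intrinsics, pixels), "origin" and "orientation" of the camera in the world. Camera axes: x right, y down, z forward; pixel columns grow to the right and rows downward; lengths in mm; the calibration is good to about 2 mm. The wrist camera is an equidistant fisheye: a pixel r from the principal point sees the ray r / f radians off the axis. A picture is of the moment at which its call begins. There is no depth.
- job_done(): hands the job in, once; it reports no verdict.
The state is a dict: "clock": time; "joints": joint angles; "joint_vel": joint speeds; "joint_efforts": joint torques, N m; "position": TCP position; "ee_rot": TCP orientation; "contact_force": force on the tool from outside, world axes, zero at the start; "wrist_torque": the same for the moment, N m; "gripper_width": finger opening in mm.
Only numpy, scipy, OpenCV 4.12 (cv2) and the standard library are available. Lean on these libraries where they do the work, as an engineer would, in place of code of your own. Each camera call takes 0.05 s, during which the arm holds its last target. There are 200 camera calls.

## Working session

There is one attempt and no reset: what is moved stays moved. The work goes in short steps, Python scripts to look and compute and a tool call to move; the robot and the scene stay as the last step left them, time stands still between calls to the robot, and variables do not carry over. Pictures are saved under pics/ and viewed, about 8 in all and at most 12, crops included, and the job is handed in when it is done.

Besides the shell and the picture viewer there is one more tool, called after "Emit:" by a JSON object that holds its "api" and its "payload". play_rows: Moves the arm, as the interface text tells. Its arguments: {"type":"object","properties":{"series":{"type":"array","items":{"type":"array","items":{"type":"number"}}}},"required":["series"]}

```bash
mkdir -p pics
cat > h.py <<'E'
import numpy as np, cv2
from scipy.spatial.transform import Rotation as R
from bench import read_state, get_image, job_done
def snap(n,f):
    d=get_image(n); cv2.imwrite('pics/'+f,d['color'][...,::-1]); np.savez('pics/'+f+'.npz',**{k:np.array(v) for k,v in d.items()}); return d
def load(f): return dict(np.load('pics/'+f+'.npz'))
def ray(d,u,v,fish=False):
    K=np.array(d['intrinsics']); x=(u-K[0,2])/K[0,0]; y=(v-K[1,2])/K[1,1]
    if fish:
        r=np.hypot(x,y); c=np.array([x/r*np.sin(r),y/r*np.sin(r),np.cos(r)]) if r>0 else np.array([0,0,1.])
    else: c=np.array([x,y,1.])
    c=R.from_quat(d['orientation']).apply(c); return np.array(d['origin'],float),c/np.linalg.norm(c)
def onz(d,u,v,z,fish=False):
    o,c=ray(d,u,v,fish); return o+c*(z-o[2])/c[2]
def proj(d,p,fish=False):
    K=np.array(d['intrinsics']); c=R.from_quat(d['orientation']).inv().apply(np.array(p,float)-d['origin'])
    if fish:
        t=np.arctan2(np.hypot(c[0],c[1]),c[2]); s=t/np.hypot(c[0],c[1])
    else: s=1/c[2]
    return K[0,0]*c[0]*s+K[0,2],K[1,1]*c[1]*s+K[1,2]
def tri(r1,r2):
    (a,u),(b,v)=r1,r2; s,t=np.linalg.lstsq(np.c_[u,-v],b-a,rcond=None)[0]
    return (a+u*s+b+v*t)/2,np.linalg.norm(a+u*s-b-v*t)
E
python3 - <<'E'
from h import *
for n in('side','top','wrist'):
    d=snap(n,n+'0.png'); print(n,np.round(d['origin']),np.round(d['orientation'],3),np.array(d['intrinsics'])[0])
s=read_state(); print(s)
E
```

```text
side [110. 527. 781.] [-0.307  0.865 -0.371  0.138] [405.12321337   0.         316.60940048]
top [ 457.   -3. 1060.] [ 0.715 -0.698  0.024 -0.033] [399.53794972   0.         325.75767796]
wrist [ 132. -615.  374.] [0.578 0.803 0.115 0.081] [309.70691629   0.         322.72744187]
{'clock': 0.15, 'joints': array([-9.90393437e-01,  3.85418544e-01,  6.94326678e-03, -3.38359765e-04,
       -1.19396517e+00, -2.58619611e-01]), 'joint_vel': array([ 0.00132998, -0.00140977,  0.00387227,  0.0017    ,  0.00013076,
        0.00070317]), 'joint_efforts': array([-4.61420277e-04, -3.92678118e+01,  1.88581789e+01,  4.18865830e+00,
       -3.41845247e-03, -5.75692795e-06]), 'position': array([ 197.55371359, -592.50942749,  230.45294494]), 'ee_rot': array([ 0.41297584,  0.57392743, -0.57330381, -0.41398189]), 'contact_force': array([-0.15852823, -0.57102548, -0.39886294]), 'wrist_torque': array([ 0.05675508,  0.0759925 , -0.01523148]), 'gripper_width': 85.404945623217}
```

View pics/side0.png

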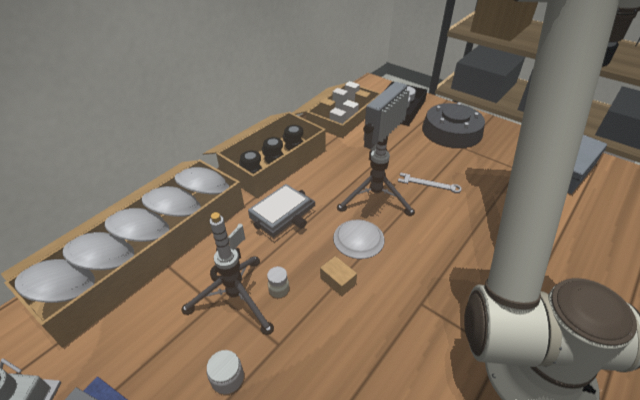

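View pics/top0.png

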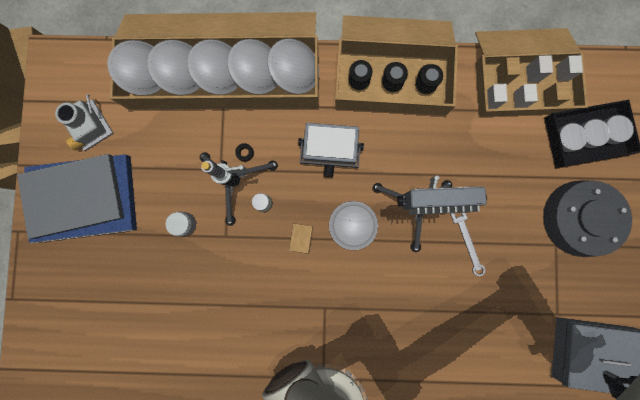

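Side view: open stand at the left, spigot near (215,216), collar rim near (228,257), fin near (237,238). Top view: spigot near (207,168), hub near (228,178). Enlarging both.

Run:
```python
from h import *
a=cv2.imread('pics/side0.png')[195:295,170:270]; b=cv2.imread('pics/top0.png')[130:230,180:280]
r=lambda i:cv2.resize(i,(400,400),interpolation=cv2.INTER_CUBIC)
cv2.imwrite('pics/c1.png',np.hstack([r(a),r(b)]))
```

```text
(no output)
```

View pics/c1.png

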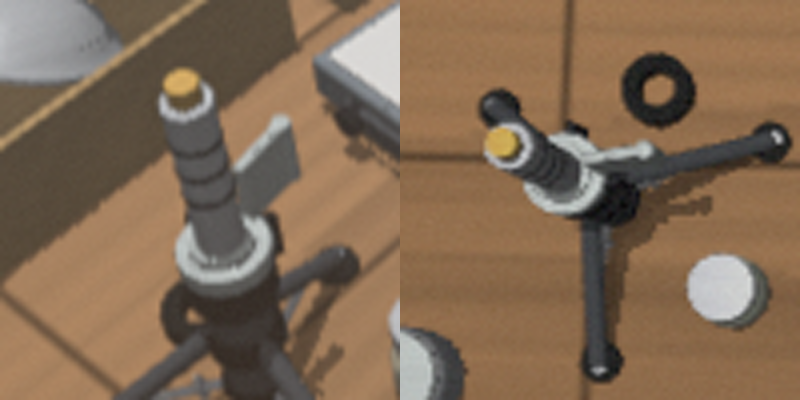

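The crops show the spigot at side (215.5,214.7) / top (205.7,164.7), and the fin's outer top corner at side (241,225) / top (242.5,167.5). The three feet are at top (204.7,156.7), (273,165), (230.2,220.5).

Run:
```python
from h import *
S,T=load('side0.png'),load('top0.png')
p,e=tri(ray(S,215.5,214.6),ray(T,205.75,164.75)); print('spigot top',p,e)
f,e2=tri(ray(S,241.2,225.5),ray(T,242.5,167.5)); print('fin tip',f,e2)
for z in (5,10,15):
    F=np.array([onz(T,u,v,z)[:2] for u,v in((204.7,156.7),(273,165),(230.2,220.5))])
    A=np.c_[2*F,np.ones(3)]; x=np.linalg.solve(A,(F**2).sum(1)); print(z,x[:2],np.sqrt(x[2]+x[0]**2+x[1]**2))
print('rim proj',proj(S,[*p[:2],156]),proj(T,[*p[:2],156]))
d=f-p; print('fin ang',np.arctan2(d[1],d[0]),np.hypot(d[0],d[1]),'jar',onz(T,262,202,58))
s=read_state(); print(R.from_quat(s['ee_rot']).as_matrix().round(3), np.hypot(*p[:2]))
```

```text
spigot top [577.66713107 250.90253368 265.48032844] 0.7659702782165898
fin tip [586.03223022 195.10179383 184.6325498 ] 0.13957639834715882
5 [576.76480355 251.73884086] 106.9067936890719
10 [576.19854865 250.53034865] 106.39999875415845
15 [575.63229375 249.32185643] 105.8932038192454
rim proj (np.float64(225.33673566188662), np.float64(253.4375876164573)) (np.float64(220.76369589127438), np.float64(172.42730642783056))
fin ang -1.4219942204124243 56.424262968127934 jar [518.16754508 170.86434696  58.        ]
[[-0.316 -0.001 -0.949]
 [ 0.949  0.002 -0.316]
 [ 0.002 -1.     0.   ]] 629.8026641107862
```

Post axis ≈ (577,251). The middle ring is at z≈211 (height ≈ 0.055), the foot circle comes out at 106 mm as given, and the fin is at about -1.42 rad in the world. I'll go up first, to clear the lit lamp, then across.

Emit:
{"api": "play_rows", "payload": {"series": [[0, -0.05, 0, 0, 0, 0, 0.0854], [0, -0.05, 0, 0, 0, 0, 0.0854], [0, -0.05, 0, 0, 0, 0, 0.0854], [0, -0.05, 0, 0, 0, 0, 0.0854], [0.036, 0, -0.033, 0, 0, 0, 0.0854], [0.036, 0, -0.033, 0, 0, 0, 0.0854], [0.036, 0, -0.033, 0, 0, 0, 0.0854], [0.036, 0, -0.033, 0, 0, 0, 0.0854], [0.036, 0, -0.033, 0, 0, 0, 0.0854], [0.036, 0, -0.033, 0, 0, 0, 0.0854]]}}

```text
clock: 1.15
position: [320.1, -323.5, 433.6]
ee_rot: [0.414, 0.574, -0.568, -0.42]
contact_force: [1.1, -0.2, -0.4]
gripper_width: 85.3
```

Emit:
{"api": "play_rows", "payload": {"series": [[0.036, 0, -0.033, 0, 0, 0, 0.0854], [0.036, 0, -0.033, 0, 0, 0, 0.0854], [0.036, 0, -0.033, 0, 0, 0, 0.0854], [0.036, 0, -0.033, 0, 0, 0, 0.0854], [0.036, 0, -0.033, 0, 0, 0, 0.0854], [0.036, 0, -0.033, 0, 0, 0, 0.0854], [0.036, 0, -0.033, 0, 0, 0, 0.0854], [0.036, 0, -0.033, 0, 0, 0, 0.0854], [0.036, 0, -0.033, 0, 0, 0, 0.0854], [0.036, 0, -0.033, 0, 0, 0, 0.0854]]}}

```text
clock: 2.15
position: [522.5, 133.8, 439.3]
ee_rot: [0.413, 0.575, -0.568, -0.419]
contact_force: [1.4, -1.1, 0.3]
gripper_width: 85.6
```

Emit:
{"api": "play_rows", "payload": {"series": [[0.03, 0, -0.03, 0, 0, 0, 0.0854], [0.03, 0, -0.03, 0, 0, 0, 0.0854], [0.03, 0, -0.028, 0, 0, 0, 0.0854], [0, 0, 0, 0, -0.149, 0, 0.0854], [0, 0, 0, 0, -0.149, 0, 0.0854], [0, 0, 0, 0, -0.149, 0, 0.0854], [0, 0, 0, 0, -0.149, 0, 0.0854], [0, 0, 0, 0, -0.149, 0, 0.0854], [0, 0, 0, 0, -0.149, 0, 0.0854], [0, 0, 0, 0, -0.149, 0, 0.0854]]}}

```text
clock: 3.15
position: [580.9, 260.8, 428.7]
ee_rot: [0.065, 0.705, -0.702, -0.077]
contact_force: [0.2, -0.7, -0.7]
gripper_width: 85.3
```

Emit:
{"api": "play_rows", "payload": {"series": [[0, 0, 0, 0, -0.149, 0, 0.0854], [0, 0, 0, 0, -0.149, 0, 0.0854], [0, 0, 0, 0, -0.149, 0, 0.0854], [0, 0, 0, 0, -0.149, 0, 0.0854], [0, 0, 0, 0, -0.149, 0, 0.0854], [0, 0, 0, 0, -0.149, 0, 0.0854], [0, 0, 0, 0, -0.149, 0, 0.0854], [0, 0, 0, 0, 0, 0, 0.0854]]}}

```text
clock: 3.95
position: [580.1, 261.0, 424.0]
ee_rot: [-0.299, 0.648, -0.64, 0.284]
contact_force: [0.0, 0.5, -0.9]
gripper_width: 85.4
```

```bash
cat > st.py <<'E'
from h import *
s=read_state(); M=R.from_quat(s['ee_rot']).as_matrix()
print(s['clock'],s['position'].round(1),'j',s['joints'].round(2),'phi',np.arctan2(M[1,0],M[0,0]).round(3),'ydir',M[:,1].round(4),'w',round(s['gripper_width'],1),'F',s['contact_force'].round(1),'T',s['wrist_torque'].round(2))
def to(p,phi=None):
    print('shift mm',(M.T@(np.array(p)-s['position'])).round(1))
    x=np.array([np.cos(phi),np.sin(phi),0]) if phi is not None else np.array([M[0,0],M[1,0],0]); x/=np.linalg.norm(x)
    y=np.array([0,0,-1.]); D=np.c_[x,y,np.cross(x,y)]
    print('turn',R.from_matrix(M.T@D).as_rotvec().round(3))
E
python3 -c "
from st import *
to([577,251,216.5])
d=snap('wrist','wrist1.png')"
```

```text
3.95 [580.1 261.  424. ] j [ 0.67  0.37  0.45 -0.02 -1.67  0.18] phi -2.293 ydir [-0.0242  0.0019 -0.9997] w 85.4 F [ 0.   0.5 -0.9] T [ 0.03 -0.05 -0.04]
shift mm [  6.5 207.5   8.4]
turn [ 0.019 -0.     0.015]
```

View pics/wrist1.png

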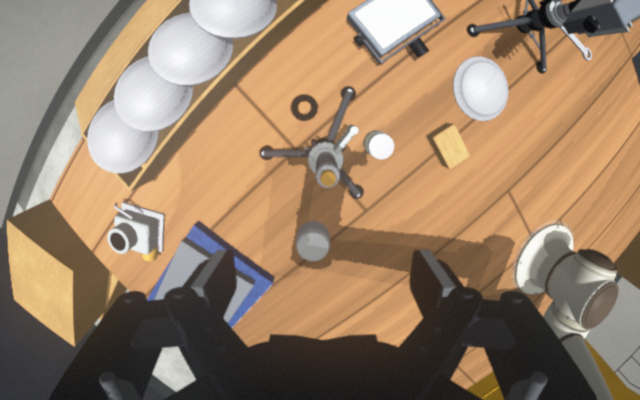

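Wrist view: spigot at (328,178), fin outer tip at (353,130), jar at (379,145) and the stand upright between the two fingers.

```bash
python3 -c "
from h import *
d=load('wrist1.png')
c=cv2.imread('pics/wrist1.png'); h=cv2.cvtColor(c,cv2.COLOR_BGR2HSV)[165:195,310:345]
m=cv2.inRange(h,(15,110,90),(32,255,255)); n,l,st,ce=cv2.connectedComponentsWithStats(m); i=1+st[1:,4].argmax(); print(st[i],ce[i]+[310,165])
u,v=ce[i]+[310,165]
p=onz(d,u,v,263,True); print(p, onz(d,353,130,188,True))
"
```

```text
[ 11   6  14  15 174] [327.63218391 177.77586207]
[578.86724028 253.31568975 263.        ] [589.12859085 200.30387507 188.        ]
```

Emit:
{"api": "play_rows", "payload": {"series": [[0.006, 0.03, 0.007, 0.019, 0, 0.015, 0.0854], [0, 0.045, 0, 0, 0, 0, 0.0854], [0, 0.045, 0, 0, 0, 0, 0.0854], [0, 0, 0, 0, 0, 0, 0.0854]]}}

```text
clock: 4.4
position: [580.8, 251.6, 301.0]
ee_rot: [-0.285, 0.647, -0.646, 0.287]
contact_force: [-0.4, 0.3, -1.3]
gripper_width: 85.4
```

```bash
python3 -c "
from st import *
to([578,252,216.5])"
```

```text
4.4 [580.8 251.6 301. ] j [ 0.66  0.36  0.14 -0.   -1.35  0.17] phi -2.308 ydir [ 0.0027  0.0023 -1.    ] w 85.4 F [-0.4  0.3 -1.3] T [-0.02  0.    0.  ]
shift mm [ 1.9 84.5 -2.4]
turn [-0.    -0.    -0.004]
```

Emit:
{"api": "play_rows", "payload": {"series": [[0.002, 0.03, -0.002, 0, 0, 0, 0.0854], [0, 0.03, 0, 0, 0, 0, 0.0854], [0, 0.02, 0, 0, 0, 0, 0.0854], [0, 0.004, 0, 0, 0, 0, 0.0854], [0, 0, 0, 0, 0, 0, 0.0854]]}}

```text
clock: 4.9
position: [584.7, 254.3, 226.3]
ee_rot: [0.277, -0.647, 0.648, -0.291]
contact_force: [0.2, 0.6, 0.4]
gripper_width: 85.4
```

```bash
python3 -c "
from st import *
to([578,252,216.5])
d=snap('side','side2.png'); w=snap('wrist','w2.png')
a=cv2.resize(d['color'][180:280,165:285],(480,400),interpolation=2); b=cv2.resize(w['color'][100:300,240:400],(320,400),interpolation=2)
cv2.imwrite('pics/c2.png',np.hstack([a,b])[...,::-1])"
```

```text
4.9 [584.7 254.3 226.3] j [ 0.67  0.4   0.02  0.01 -1.17  0.16] phi -2.316 ydir [ 0.0188  0.0071 -0.9998] w 85.4 F [0.2 0.6 0.4] T [-0.04  0.04 -0.05]
shift mm [ 6.5  9.6 -3.5]
turn [-0.009 -0.    -0.018]
```

View pics/c2.png

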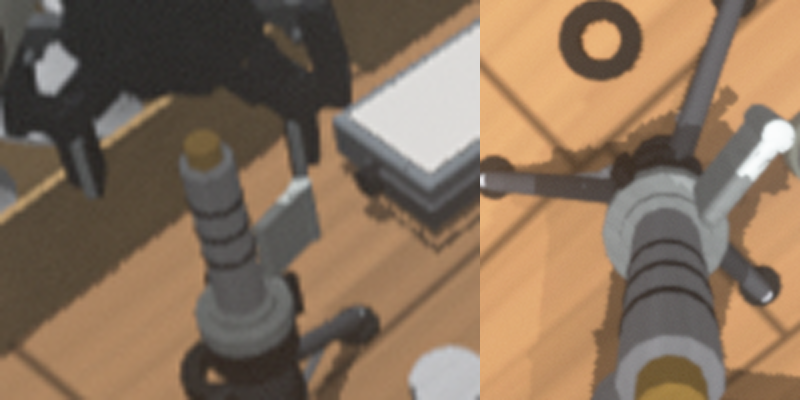

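Side/wrist crops: the post stands between the open fingers with three rings visible, and the fin is clear of the fingers. The tool drifted about 7 mm on the way down, so I'll correct that and then close.

Emit:
{"api": "play_rows", "payload": {"series": [[0.0065, 0.0095, -0.0035, -0.009, 0, -0.018, 0.0854], [0, 0, 0, 0, 0, 0, 0.0854]]}}

```text
clock: 5.2
position: [578.6, 252.8, 219.6]
ee_rot: [-0.282, 0.648, -0.647, 0.285]
contact_force: [-0.3, -0.0, -0.7]
gripper_width: 85.5
```

```bash
python3 -c "
from st import *
to([578,252,216.5])"
```

```text
5.2 [578.6 252.8 219.6] j [ 0.67  0.4   0.   -0.   -1.17  0.16] phi -2.316 ydir [ 0.0037  0.0034 -1.    ] w 85.5 F [-0.3 -0.  -0.7] T [-0.05  0.06  0.01]
shift mm [1.  3.1 0. ]
turn [-0.    -0.    -0.005]
```

Emit:
{"api": "play_rows", "payload": {"series": [[0.001, 0.003, 0, 0, 0, -0.005, 0.06], [0, 0, 0, 0, 0, 0, 0.03], [0, 0, 0, 0, 0, 0, 0.02], [0, 0, 0, 0, 0, 0, 0.02], [0, 0, 0, 0, 0, 0, 0.02], [0, 0, 0, 0, 0, 0, 0.02], [0, 0, 0, 0, 0, 0, 0.02]]}}

```text
clock: 5.9
position: [578.7, 252.5, 217.9]
ee_rot: [0.283, -0.647, 0.648, -0.285]
contact_force: [0.6, 1.0, 0.6]
gripper_width: 23.5
```

```bash
python3 -c "
from st import *
to([578,252,216.5])"
```

```text
5.9 [578.7 252.5 217.9] j [ 0.67  0.4   0.    0.   -1.17  0.16] phi -2.316 ydir [ 2.7e-03  6.0e-04 -1.0e+00] w 23.5 F [0.6 1.  0.6] T [ 0.06 -0.05 -0.02]
shift mm [ 0.8  1.4 -0.2]
turn [-0.002 -0.    -0.002]
```

Gripped. Before pressing I'll turn clockwise 0.2 rad for more clearance to the fin, then press most of the way.

Emit:
{"api": "play_rows", "payload": {"series": [[0, 0, 0, 0, 0.1, 0, 0], [0, 0, 0, 0, 0.1, 0, 0], [0, 0.01, 0, 0, 0, 0, 0], [0, 0.01, 0, 0, 0, 0, 0], [0, 0.01, 0, 0, 0, 0, 0], [0, 0.01, 0, 0, 0, 0, 0], [0, 0, 0, 0, 0, 0, 0]]}}

```text
clock: 6.6
position: [578.5, 252.3, 176.9]
ee_rot: [0.216, -0.672, 0.673, -0.219]
contact_force: [-1.1, 1.3, 2.8]
gripper_width: 23.8
```

```bash
python3 -c "
from st import *
to([578.5,252.4,165])
d=snap('side','side3.png'); w=snap('wrist','w3.png')
a=cv2.resize(d['color'][200:280,185:275],(450,400),interpolation=2); b=cv2.resize(w['color'][100:300,240:400],(320,400),interpolation=2)
cv2.imwrite('pics/c3.png',np.hstack([a,b])[...,::-1])"
```

```text
6.6 [578.5 252.3 176.9] j [ 0.67  0.43 -0.06  0.   -1.08 -0.04] phi -2.516 ydir [ 3.9e-03  2.0e-04 -1.0e+00] w 23.8 F [-1.1  1.3  2.8] T [ 0.11  0.15 -0.01]
shift mm [ 0.  11.9 -0.1]
turn [-0.002 -0.    -0.003]
```

View pics/c3.png

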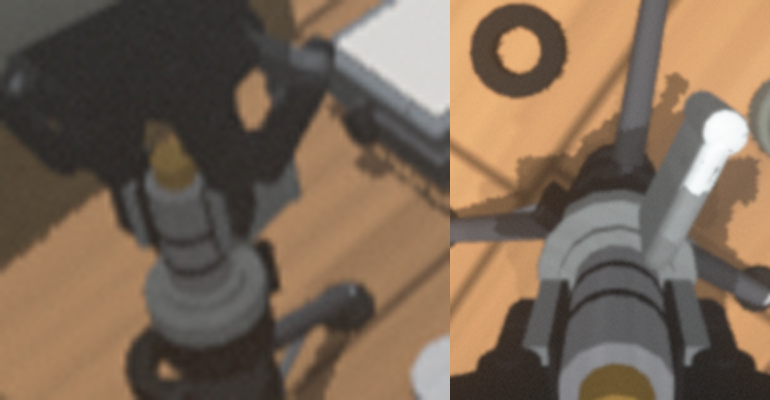

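Side: two rings still show above the rim, around crop (183,240) and (193,273). The wrist view agrees, with the fingers well clear of the fin. I'll read the ring heights along the post's near face.

```bash
cat > prof.py <<'E'
from h import *
def prof(f,fish,ax,z0,z1):
    d=load(f); g=cv2.cvtColor(d['color'],cv2.COLOR_RGB2GRAY).astype(np.float32)
    t=np.array(d['origin'])[:2]-ax; t/=np.linalg.norm(t); n=np.array([-t[1],t[0]])
    zs=np.arange(z0,z1,1.0); P=[]
    for k in(-4,-2,0,2,4):
        q=np.array([proj(d,[*(ax+12.5*(t*np.sqrt(1-(k/12.5)**2)+n*k/12.5)),z],fish) for z in zs],np.float32)
        P.append(cv2.remap(g,q[:,0].copy(),q[:,1].copy(),cv2.INTER_CUBIC).ravel())
    p=np.median(P,0); r=np.arange(len(p)); mins=[(zs[i],int(p[i])) for i in r[3:-3] if p[i]==p[i-3:i+4].min() and p[max(0,i-7):i].max()-p[i]>10 and p[i:i+8].max()-p[i]>10]
    # parabola refine
    out=[]
    for z,v in mins:
        i=int(round(z-z0)); w=p[max(0,i-8):i+9].max()-p[i-3:i+4]; w=np.clip(w,0,None); out.append((round(float((zs[i-3:i+4]*w).sum()/w.sum()),1),v))
    print(f,out); return zs,p
if __name__=='__main__':
    ax=np.array([578.,252.])
    prof('side0.png',0,ax,145,262); prof('top0.png',0,ax,145,262)
    z,p=prof('side2.png',0,ax,145,262); print(p[:40].astype(int))
    prof('w2.png',1,ax,145,262)
    z,p=prof('side3.png',0,ax,145,225); print(p[:60].astype(int))
    z,p=prof('w3.png',1,ax,145,225); print(p[:60].astype(int))
E
python3 prof.py
```

```text
side0.png [(193.1, 62), (211.2, 63), (229.0, 63)]
top0.png [(197.1, 43), (215.2, 40), (233.0, 47)]
side2.png [(193.2, 60), (211.2, 60), (229.0, 61)]
[101  99  97  97  98 100 102 104 104 103 100  98  94  90  89  88  87  86
  87  87  86  86  87  87  88  87  87  88  88  88  87  87  87  88  88  87
  87  88  88  88]
w2.png [(196.3, 65), (213.6, 57), (231.2, 53)]
side3.png [(170.0, 56), (187.9, 57)]
[ 99  96  94  93  94  96  99 101 101  99  97  93  89  87  85  84  84  85
  84  83  81  78  72  65  58  56  59  64  72  78  82  84  85  85  85  85
  85  84  82  78  71  65  59  57  61  66  74  79  82  83  84  84  84  84
  84  83  83  83  84  83]
w3.png [(173.3, 52), (191.5, 50)]
[109 115 127 134 139 143 146 146 146 146 145 144 143 138 134 123 111 102
  97  94  96  96  96  95  91  84  72  59  52  54  59  72  84  91  94  94
  94  95  96  95  93  93  93  91  76  57  52  50  64  80  90  92  94  93
  94  93  92  93  92  92]
```

Run:
```python
from h import *
ax=np.array([578.,252.]); out=[]
for f,fish in(('side2.png',0),('w3.png',1)):
    d=load(f); u,v=[int(t) for t in proj(d,[*ax,156],fish)]; print(f,u,v)
    H=16 if not fish else 28; k=400/(2*H)
    c=cv2.resize(d['color'][v-H:v+H,u-H:u+H],(400,400),interpolation=2); c2=c.copy()
    for r,col in((17,(255,0,0)),(22,(0,255,0))):
        for a in np.linspace(0,6.28,60):
            x,y=proj(d,[ax[0]+r*np.cos(a),ax[1]+r*np.sin(a),156],fish)
            cv2.circle(c2,(int((x-u+H+.5)*k),int((y-v+H+.5)*k)),1,col,-1)
    out.append(np.hstack([c]) if 0 else c2)
cv2.imwrite('pics/c4.png',np.hstack(out)[...,::-1])
```

```text
side2.png 224 253
w3.png 325 240
```

View pics/c4.png

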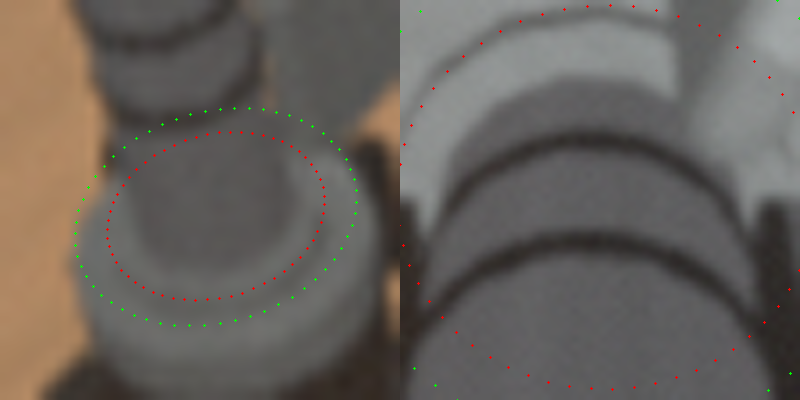

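The dark line at the lip's outer edge is ambiguous, so I'll use the lip's inner edge at the post. On that, the ring is about 13 mm above the rim in both views. I'll press 11 mm and look again.

Emit:
{"api": "play_rows", "payload": {"series": [[0, 0.006, 0, 0, 0, 0, 0], [0, 0.004, 0, 0, 0, 0, 0], [0, 0, 0, 0, 0, 0, 0]]}}

```text
clock: 7.0
position: [578.5, 252.3, 169.7]
ee_rot: [0.216, -0.672, 0.673, -0.22]
contact_force: [-0.2, -0.3, 3.4]
gripper_width: 23.7
```

```bash
python3 -c "
from st import *
to([578.5,252.4,164])
from prof import *
d=snap('side','side5.png'); w=snap('wrist','w5.png'); ax=np.array([578.,252.])
for f,k in(('side5.png',0),('w5.png',1)):
    z,p=prof(f,k,ax,135,200); print(p[10:50].astype(int))
a=cv2.resize(d['color'][233:273,200:250],(500,400),interpolation=2); b=cv2.resize(w['color'][205:265,300:345],(300,400),interpolation=2)
cv2.imwrite('pics/c5.png',np.hstack([a,b])[...,::-1])"
```

```text
7.0 [578.5 252.3 169.7] j [ 0.67  0.44 -0.07  0.   -1.06 -0.04] phi -2.514 ydir [ 4.7e-03  2.0e-04 -1.0e+00] w 23.7 F [-0.2 -0.3  3.4] T [ 0.02  0.45 -0.02]
shift mm [-0.   5.7 -0.1]
turn [-0.003 -0.    -0.004]
side5.png [(163.1, 58), (181.0, 57)]
[ 98  95  94  93  93  95  98  99 100 100  98  94  90  84  79  73  67  62
  58  60  64  70  76  80  83  85  86  85  84  84  84  84  79  73  65  60
  57  60  66  73]
w5.png [(144.3, 106), (166.0, 51), (183.7, 48)]
[108 108 122 134 141 143 145 145 144 144 143 144 143 140 132 117 105  92
  80  70  56  51  53  66  80  89  94  94  95  94  94  93  95  94  96  92
  84  67  48  49]
```

View pics/c5.png

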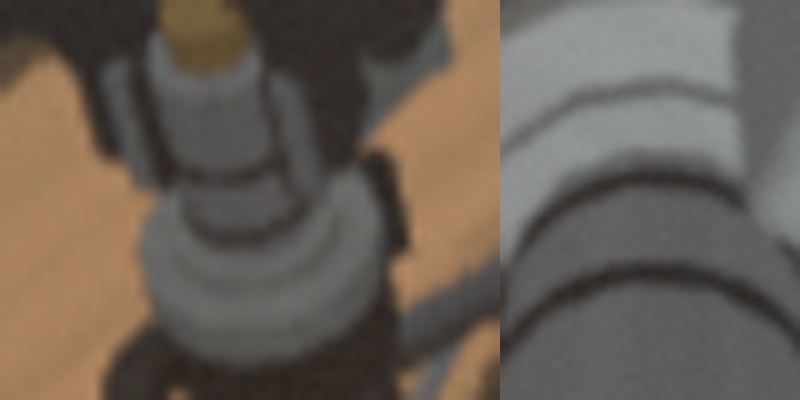

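Both rings are clear of the rim: the middle one is about 5–6 mm above it. Pressing on in small steps.

Emit:
{"api": "play_rows", "payload": {"series": [[0, 0.004, 0, 0, 0, 0, 0], [0, 0.0025, 0, 0, 0, 0, 0], [0, 0, 0, 0, 0, 0, 0]]}}

```text
clock: 7.4
position: [578.6, 252.3, 165.7]
ee_rot: [0.216, -0.672, 0.673, -0.22]
contact_force: [-0.5, 0.5, 3.1]
gripper_width: 23.3
```

```bash
python3 -c "
from st import *
to([578.5,252.4,164])
from prof import *
d=snap('side','side6.png'); w=snap('wrist','w6.png'); ax=np.array([578.,252.])
print('slopes',[(d['origin'][2]-156)/(np.hypot(*(d['origin'][:2]-ax))-12.5) for d in (load('side6.png'),load('w6.png'))])
for f,k in(('side6.png',0),('w6.png',1)):
    z,p=prof(f,k,ax,135,200); print(p[10:50].astype(int))
a=cv2.resize(d['color'][233:273,200:250],(500,400),interpolation=2); b=cv2.resize(w['color'][205:265,300:345],(300,400),interpolation=2)
cv2.imwrite('pics/c6.png',np.hstack([a,b])[...,::-1])"
```

```text
7.4 [578.6 252.3 165.7] j [ 0.67  0.44 -0.07  0.   -1.05 -0.04] phi -2.514 ydir [ 5.9e-03  4.0e-04 -1.0e+00] w 23.3 F [-0.5  0.5  3.1] T [-0.    0.5  -0.03]
shift mm [ 0.   1.7 -0.1]
turn [-0.003 -0.    -0.005]
slopes [np.float64(1.17764228974776), np.float64(2.6213252268914915)]
side6.png [(159.2, 62), (176.8, 56)]
[ 98  95  93  92  93  95  98 100 101  99  91  82  72  64  62  62  66  72
  79  82  84  84  84  84  84  84  84  82  77  69  62  57  56  61  68  74
  80  83  84  84]
w6.png [(144.9, 105), (162.5, 58), (179.6, 50)]
[105 106 120 132 138 142 147 146 145 143 143 143 140 136 122 105  74  58
  59  68  81  90  94  94  94  95  95  94  94  93  94  92  84  65  50  51
  57  74  86  93]
```

View pics/c6.png

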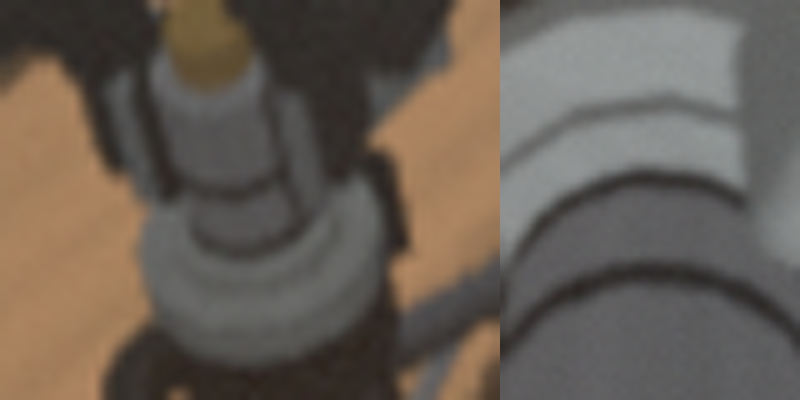

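Wrist crop: the middle ring is just touching the lip, its lower edge about at the rim. The views put it at 1.4–2.0 mm high; I'll press a little further.

Emit:
{"api": "play_rows", "payload": {"series": [[0, 0.0025, 0, 0, 0, 0, 0], [0, 0, 0, 0, 0, 0, 0]]}}

```text
clock: 7.7
position: [578.6, 252.3, 164.3]
ee_rot: [0.216, -0.672, 0.673, -0.221]
contact_force: [-1.2, 0.4, 3.9]
gripper_width: 23.8
```

```bash
cat > m.py <<'E'
from st import *
from prof import *
import sys
t=sys.argv[1]; to([578.5,252.4,164]); ax=np.array([578.,252.])
for n,k in(('side',0),('wrist',1)):
    d=snap(n,n+t+'.png'); z,p=prof(n+t+'.png',k,ax,135,200); print(p[10:50].astype(int))
E
python3 m.py 7
```

```text
7.7 [578.6 252.3 164.3] j [ 0.67  0.44 -0.08  0.   -1.05 -0.04] phi -2.513 ydir [ 6.2e-03  4.0e-04 -1.0e+00] w 23.8 F [-1.2  0.4  3.9] T [0.02 0.61 0.01]
shift mm [-0.   0.3 -0.1]
turn [-0.003 -0.    -0.005]
side7.png [(158.2, 62), (175.2, 59)]
[98 96 93 92 93 96 98 98 94 89 81 72 66 62 63 68 74 78 82 84 84 84 84 84
 84 83 79 74 69 63 59 59 63 68 75 80 82 83 84 84]
wrist7.png [(145.0, 104), (161.3, 55), (178.5, 48)]
[104 108 118 129 136 142 143 145 145 143 142 138 133 116  90  65  55  58
  74  85  92  94  95  94  94  94  94  94  94  94  92  77  56  49  48  64
  81  91  93  94]
```

The two views now disagree slightly, from about 0 to 1.5 mm high. One more millimetre, then a direct look.

Emit:
{"api": "play_rows", "payload": {"series": [[0, 0.002, 0, 0, 0, 0, 0], [0, 0, 0, 0, 0, 0, 0]]}}

```text
clock: 8.0
position: [578.6, 252.3, 163.2]
ee_rot: [0.216, -0.672, 0.673, -0.221]
contact_force: [-0.6, 0.5, 3.5]
gripper_width: 23.0
```

```bash
python3 m.py 8 && python3 -c "
from h import *
f=lambda n:cv2.resize(load(n)['color'][220:255,300:345],(400,311),interpolation=2)
g=lambda n:cv2.resize(load(n)['color'][240:268,206:242],(400,311),interpolation=2)
cv2.imwrite('pics/c8.png',np.hstack([f('wrist8.png'),g('side8.png')])[...,::-1])"
```

```text
8.0 [578.6 252.3 163.2] j [ 0.67  0.44 -0.08  0.   -1.04 -0.04] phi -2.513 ydir [ 6.4e-03  3.0e-04 -1.0e+00] w 23.0 F [-0.6  0.5  3.5] T [ 0.    0.6  -0.05]
shift mm [-0.  -0.8 -0.1]
turn [-0.004 -0.    -0.005]
side8.png [(158.0, 67), (174.1, 59)]
[98 96 94 93 93 96 98 98 96 90 82 74 68 67 70 75 80 82 83 84 84 84 84 85
 82 79 73 67 61 59 60 65 71 76 81 84 84 84 83 83]
wrist8.png [(145.0, 105), (161.1, 68), (177.4, 50)]
[105 107 117 126 135 142 147 146 143 143 142 140 132 108  80  72  68  75
  85  91  94  93  94  94  94  93  94  94  94  90  75  56  51  50  67  81
  92  93  94  94]
```

View pics/c8.png

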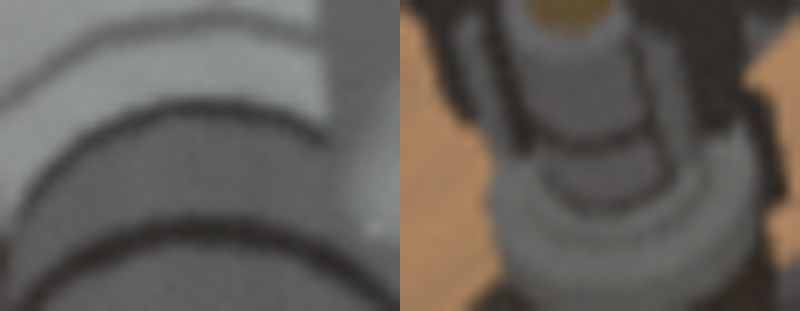

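Wrist and side: the middle ring is now about half hidden by the lip (darkness ratio to the top ring ≈0.5 in both views), so the ring is at the rim. Now turning the hand counterclockwise.

Emit:
{"api": "play_rows", "payload": {"series": [[0, 0, 0, 0, -0.1, 0, 0], [0, 0, 0, 0, -0.1, 0, 0], [0, 0, 0, 0, -0.1, 0, 0], [0, 0, 0, 0, -0.1, 0, 0]]}}

```text
clock: 8.5
position: [578.9, 252.7, 163.3]
ee_rot: [0.35, -0.612, 0.614, -0.355]
contact_force: [-1.5, 0.5, 4.9]
gripper_width: 24.0
```

```bash
python3 -c "
from st import *
to([578.6,252.3,163.2])"
```

```text
8.5 [578.9 252.7 163.3] j [ 0.67  0.44 -0.08  0.   -1.04  0.37] phi -2.098 ydir [ 0.0072  0.0012 -1.    ] w 24.0 F [-1.5  0.5  4.9] T [ 0.03  0.66 -0.06]
shift mm [ 0.5  0.1 -0.1]
turn [-0.006 -0.    -0.005]
```

z holds to 0.1 mm. Continuing.

Emit:
{"api": "play_rows", "payload": {"series": [[0, 0, 0, 0, -0.1, 0, 0], [0, 0, 0, 0, -0.1, 0, 0], [0, 0, 0, 0, -0.1, 0, 0], [0, 0, 0, 0, -0.1, 0, 0], [0, 0, 0, 0, -0.1, 0, 0]]}}

```text
clock: 9.0
position: [579.1, 253.4, 163.3]
ee_rot: [0.496, -0.501, 0.503, -0.501]
contact_force: [-1.0, -0.0, 3.7]
gripper_width: 23.6
```

```bash
python3 -c "
from st import *
to([578.6,252.3,163.2])"
```

```text
9.0 [579.1 253.4 163.3] j [ 0.67  0.44 -0.08  0.   -1.04  0.89] phi -1.578 ydir [ 0.0078  0.0028 -1.    ] w 23.6 F [-1.  -0.   3.7] T [ 0.08  0.72 -0.1 ]
shift mm [ 1.1  0.1 -0.5]
turn [-0.008 -0.    -0.003]
```

Emit:
{"api": "play_rows", "payload": {"series": [[0.0005, 0, -0.0002, 0, -0.1, 0, 0], [0.0005, 0, -0.0002, 0, -0.1, 0, 0], [0, 0, 0, 0, -0.1, 0, 0], [0, 0, 0, 0, -0.08, 0, 0]]}}

```text
clock: 9.4
position: [578.9, 253.6, 163.3]
ee_rot: [-0.583, 0.394, -0.396, 0.59]
contact_force: [-2.9, -1.4, 5.8]
gripper_width: 23.3
```

```bash
python3 -c "
from st import *
to([578.6,252.3,163.2])
w=snap('wrist','w9.png'); t=snap('top','t9.png')
a=cv2.resize(w['color'][130:290,240:400],(400,400),interpolation=2); b=cv2.resize(t['color'][130:210,180:260],(400,400),interpolation=2)
cv2.imwrite('pics/c9.png',np.hstack([a,b])[...,::-1])"
```

```text
9.4 [578.9 253.6 163.3] j [ 0.67  0.44 -0.08  0.   -1.04  1.29] phi -1.185 ydir [ 0.0086  0.0057 -0.9999] w 23.3 F [-2.9 -1.4  5.8] T [-0.44  0.91 -0.87]
shift mm [ 1.1  0.  -0.8]
turn [-0.01  -0.    -0.002]
```

View pics/c9.png

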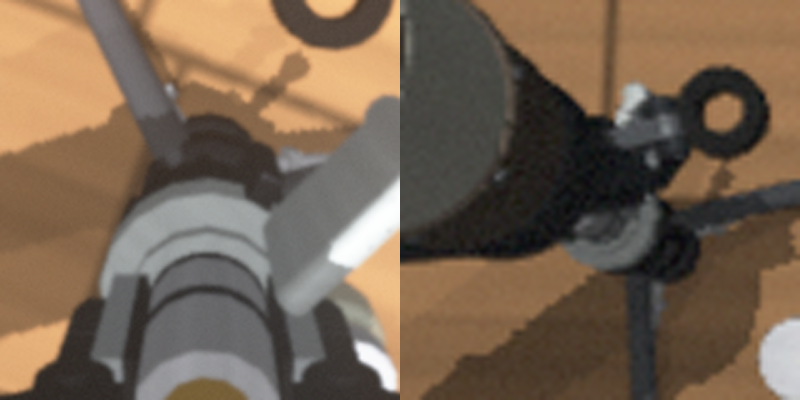

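The wrist view shows the fin pushed by the right-hand finger, outer top end near (393,176), with the ring still at the lip. Torque about z has jumped to -0.87 N m, which suggests the stop; checking the fin's angle.

```bash
python3 -c "
from h import *
ax=np.array([578,252.])
d=load('w9.png'); c=d['color']
def A(d,u,v,f): 
    q=onz(d,u,v,188,f); e=q[:2]-ax; return q.round(1),np.arctan2(e[1],e[0]).round(3),np.hypot(*e).round(1)
print('wrist',A(d,396,173,True),A(d,402,186,True)); t=load('t9.png'); print('top',A(t,226,151,False))
print('start fin',A(load('w6.png'),353,130,True), A(load('top0.png'),242.5,167.5,False))
# foot angles in the stand
T=load('top0.png')
for u,v in((204.7,156.7),(273,165),(230.2,220.5)):
    q=onz(T,u,v,8)[:2]-[576.5,251]; print('foot',np.arctan2(q[1],q[0]).round(3))
g=cv2.resize(c[110:260,320:470],(600,600),interpolation=2); cv2.imwrite('pics/c10.png',g[...,::-1])"
```

```text
wrist (array([635.2, 244.5, 188. ]), np.float64(-0.13), np.float64(57.7)) (array([631.3, 239.9, 188. ]), np.float64(-0.223), np.float64(54.7))
top (array([621.5, 232.5, 188. ]), np.float64(-0.422), np.float64(47.7))
start fin (array([607.8, 193.3, 188. ]), np.float64(-1.101), np.float64(65.8)) (array([585.5, 194.3, 188. ]), np.float64(-1.442), np.float64(58.2))
foot 0.948
foot -1.145
foot 3.042
```

Emit:
{"api": "play_rows", "payload": {"series": [[0, 0, 0, 0, -0.06, 0, 0]]}}

```text
clock: 9.6
position: [578.8, 253.4, 163.3]
ee_rot: [-0.594, 0.378, -0.38, 0.6]
contact_force: [-2.2, 0.1, 6.0]
gripper_width: 23.5
```

```bash
python3 -c "
from st import *
to([578.6,252.3,163.2])"
```

```text
9.6 [578.8 253.4 163.3] j [ 0.67  0.44 -0.08 -0.   -1.04  1.34] phi -1.131 ydir [ 0.0078  0.0062 -1.    ] w 23.5 F [-2.2  0.1  6. ] T [-0.16  0.87 -1.43]
shift mm [ 0.9  0.1 -0.6]
turn [-0.01  -0.    -0.002]
```

View pics/c10.png

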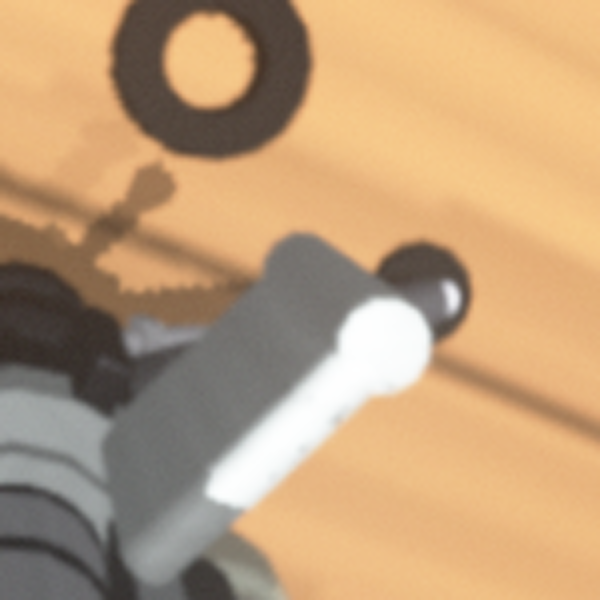

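```bash
python3 -c "
from h import *
ax=np.array([578,252.])
d=load('w9.png')
for u,v in((416.2,196.2),(375,235),(357,253)):
  q=onz(d,u,v,188,True); e=q[:2]-ax; print(q.round(1),np.arctan2(e[1],e[0]).round(3),np.hypot(*e).round(1))
w=snap('wrist','w11.png'); g=cv2.absdiff(w['color'],d['color'])
c=w['color']; m=cv2.inRange(c,(225,225,225),(255,255,255))[150:280,340:450]; 
for im in (d['color'],c):
  m=cv2.inRange(im,(215,215,215),(255,255,255))[170:225,390:440]; print(np.array(np.nonzero(m)).mean(1)[::-1]+[390,170],m.sum()//255)
"
```

```text
[629.8 232.4 188. ] -0.362 55.4
[608.  241.3 188. ] -0.342 31.8
[597.6 245.  188. ] -0.344 20.8
[408.80446927 202.44134078] 716
[412.05337079 206.26264045] 712
```

The fin is at about -0.35 rad, up from -1.41 at the start, so it has travelled about 1.0 rad. It hardly moved on the last row while the torque rose, so it is against its stop. One idle row to ease the push, then the final check.

Emit:
{"api": "play_rows", "payload": {"series": [[0, 0, 0, 0, 0, 0, 0], [0, 0, 0, 0, 0.01, 0, 0], [0, 0, 0, 0, 0, 0, 0]]}}

```text
clock: 9.95
position: [578.8, 253.4, 163.3]
ee_rot: [-0.59, 0.384, -0.385, 0.597]
contact_force: [-0.8, 2.3, 5.7]
gripper_width: 23.6
```

```bash
python3 m.py 12 && python3 -c "
from h import *
ax=np.array([578,252.])
for f in('w9.png','w11.png','wrist12.png'):
  d=load(f); im=d['color']; m=cv2.inRange(im,(215,215,215),(255,255,255))[170:260,360:440]; v,u=np.nonzero(m); u,v=u.mean()+360,v.mean()+170
  q=onz(d,u,v,188,True); e=q[:2]-ax; print(f,u,v,np.arctan2(e[1],e[0]).round(3),np.hypot(*e).round(1))
"
```

```text
9.95 [578.8 253.4 163.3] j [ 0.67  0.44 -0.08 -0.   -1.04  1.33] phi -1.149 ydir [ 0.0074  0.0081 -0.9999] w 23.6 F [-0.8  2.3  5.7] T [-0.09  0.66 -0.95]
shift mm [ 0.8 -0.7 -0.7]
turn [-0.01  -0.    -0.004]
side12.png [(158.2, 66), (173.0, 66)]
[95 93 92 91 93 96 99 97 94 92 83 75 68 66 68 72 76 77 76 76 76 77 77 76
 76 76 73 66 67 67 68 69 72 77 77 77 76 76 76 77]
wrist12.png [(138.9, 117), (155.4, 69), (172.7, 54)]
[162 162 162 163 163 158 151 135 116  85  69  71  86  97 104 105 106 105
 105 106 106 106 105 103 101  87  68  55  54  61  80  97 103 105 106 104
 105 104 104 104]
w9.png 401.96790890269153 208.72774327122153 -0.35 47.6
w11.png 405.7991452991453 211.75320512820514 -0.351 47.8
wrist12.png 404.92102454642475 211.13874066168623 -0.356 47.8
```

```bash
python3 -c "
from bench import job_done
print(job_done())"
```

```text
the job is handed in; nothing more can be done
None
```

The left stand is set: its post is pressed so the middle ring is at the collar rim, and its lever is closed. I handed the job in still gripping the post, at 9.95 s on the robot's clock.

I gripped the post, pressed it down about 54 mm, and only then turned the hand counterclockwise about 1.3 rad so a finger swung the fin round.

**Ring:**
- In the last wrist and side pictures the lip hid about half of the middle ring. That looked the same before and after the turn, and the tool height held to 0.1 mm.
- Before that, the height estimates from the two views differed by about 1 to 1.5 mm. The ring is therefore level to about ±1 mm rather than exactly.

**Lever:**
- The fin went from about -1.41 to -0.35 rad in world angles. I read that as about the full travel: the small excess over 1.0 rad is within my measuring error.
- It stayed at -0.35 rad while the hand turned a further 0.05 rad and the torque about z rose to 1.43 N m, so it is against its stop. I then eased the push to about 0.95 N m, and the fin stayed put.

**Other goods:** I did not check them one by one at the end. The fingertips never went below about 160 mm, well above the loose things near the stand, and I crossed over the lit stand with the gripper raised to about 430 mm.

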